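Hang a pump block on the gravity rail and lock it in at the stop

TASK

Pick up the roller hanger with the pump block bolted to it, hook it over the sloped rail at the high end, lower it gently until you feel the bar take its weight, and only then let go, so that it rolls down by itself to the spring catch. Then push it on by its uphill bumper, without forcing, until the catch drops in behind the hanger's pin and locks it against the stop. Leave everything else on the bench where it is.

Things in the scene. Friction and masses are not known exactly. Their poses are not given: they have to be found in the camera images.
- hanger: Roller hanger, 0.6 to 0.8 kg, 241 mm tall: aluminium plate bent to a C, two white grooved wheels in a row, pump block (50 x 60 x 45 mm) bolted underneath, on which it stands at the start. Origin under the block. z up; y along the wheels, towards its uphill end; x across, to the C's open side. The foot of the C leaves 90 mm free height under the wheels, 12 mm beside their plane.
- hanger_mid (a point): Point half-way up the hanger, z 123 mm in its frame, 18 mm under the wheels' running line; axes as the hanger's.
- hanger_tab (a point): Where to grip the hanger: on the plain tab at the top of its plate, 8 mm thick along x, 34 mm wide along y, 15 mm under its top edge; x -16, y 0, z 226 mm in the hanger's frame. Pinch it across the 8 mm. 30 mm below this point a 12 mm steel pin sticks out to the wheel side (x -12 to 9, y 0, z 190 mm), which the catch locks behind.
- hanger_wheels (a point): Middle of the wheels' running line (bottom of the grooves), x 0, y 0, z 141 mm in the hanger's frame; this line rests on the bar's upper edge. Wheel centres 32 mm uphill and downhill of it (y +32, -32), tread radius 16, flange radius 20 mm; groove 9 mm wide at the bottom, 15 mm at the mouth. Wheels are polyurethane.
- hanger_bumper (a point): Middle of the outer (uphill) face of the uphill bumper, a black pad 24 mm wide across and 18 mm high, x -4, y 66, z 174 mm in the hanger's frame, so 33 mm above the bar when hung. Push here, downhill along the bar. A like bumper at y -66 meets the stop.
- stand: Rail stand, fixed to the bench: two aluminium posts on the far side (x 65 to 105 mm, at y 0 and 240 mm, up to 235 mm high) carry a steel bar on edge, 6 mm thick, 30 mm high, in the plane x = 0, from y -50 to the free high end at y 460 mm. z up, y level and uphill. A hanger hangs with its plate on the -x side, its axes along the stand's. Origin on the bench under the hinge.
- rail_hinge (a point): Hinge of the bar at its low end, 160 mm above the bench, x 0, y 0 in the stand's frame (axes the stand's, level). The bar is clamped at a slope between 0.08 and 0.17 rad that differs each day and is not measured; its upper edge is 175 mm + y tan(slope) above the bench, so its height at the high end must be felt or seen.
- rail_high_end (a point): Point on the bench under the loading place at the bar's high end, y 400 mm in the stand's frame (level axes); the bar passes about 207 to 244 mm above it (upper edge). Hang the hanger with its middle 300 to 400 mm from the hinge. Let the bar take the weight while still holding it; over 20 N between wheels and bar damages them.
- rail_station (a point): Point on the bench under the locked hanger's middle, 77 mm along the bar from the hinge. A hanger let go rolls down at 0.02 to 0.3 m/s and halts at the catch, its middle at 102 mm. Pushed on it lifts the catch (5 to 7 N), meets the spring buffer of the stop (6 N/mm, 6 mm travel) and locks at about 76.5 mm, near 8 N; it then stays at 75 to 79 mm. Pushing with over 20 N bends the catch.
- catch (a joint): Angle of the steel catch pawl, rad: 0 when down (free, or locked behind the pin), up to about 0.2 while the pin passes under. It hangs over the bar from a bracket at the far side (x 16 to 24 mm, y 108 to 140 mm along the bar, up to 80 mm above the bar), nose downhill.
- pump: Bystander: a finished grease pump, block with a clear tapered reservoir and square cover, 120 x 120 x 235 mm; origin under its middle.
- spray_can: Bystander: spray can, 58 mm across, 170 mm tall; origin under its middle.
- wrench: Bystander: steel wrench 170 mm long lying flat; origin under its middle, x along it.
- fit_bin: Bystander: open blue bin 100 x 150 x 50 mm; origin under its middle.
Things that resemble listed ones, but are neither listed nor needed, are in the scene too. What is shaped like the hanger but brown is not meant.

How it is judged:
By the outcome, as a careful person would: the job done as asked, in the order asked, and still so for the second after the job is handed in, with the robot touching nothing.
It also fails if it takes over 67 s, if anything falls off the work surface, if the arm or the gripper's body presses on something with over 40 N, if the wrist force passes 120 N, or if a joint passes its speed limit or range.

ROBOT

A 6-joint arm with a two-finger parallel gripper is mounted at the origin on the work surface. World frame = base frame: x ahead of the robot, y to its left, z up, the work surface at z = 0. Lengths are in m, angles in degrees, forces in N, time in s.
With the tool pointing down it reaches from about 0.25 to 0.725 m from the base axis. Payload 9.7 kg.
Tool frame: the origin (TCP) lies midway between the tips of the shut fingers; the grasp point (between the pads) lies 19 mm behind it (bot.hold_point_z is the distance from the TCP to the grasp point, in m); z points along the fingers, y is the line along which they close (so a half turn about z gives the same grasp; the last joint's range is limited). The gripper opens to 85 mm and grips with 20 to 120 N. Pads are 22 mm wide; open, the fingers measure 114 mm over their backs; the gripper's body (76 mm by 85 mm) begins 54 mm behind the grasp point. The pads swing forward as they close: fully open they stand 13 mm farther back than shut.
Start: joints at [63.484, 4.979, 10.078, 95.1, 0, 90], TCP at [0.246, 0.492, 0.231] pointing down, gripper open.
Joint ranges: [-179.16, 179.16], [-48.56, 103.87], [-65.8, 70.77], [-126.05, 130.52], [-82.76, 87.17], [-180, 180]. Speed limits (degrees/s): [127.2, 127.2, 147.25, 180, 180, 180].

INTERFACE

Orientations are given as [roll, pitch, yaw] about the fixed x, y, z axes, in that order (R = Rz(yaw) Ry(pitch) Rx(roll)).
In Python, from workcell import bot gives the robot as it stands.
- The arm moves only by the tool play_rows, never from a script. Its argument "steps" is a list that holds one entry, the list of rows, each a list of 4 numbers: the shift along the tool's x, y, z in m, then the turn about the tool's z in rad. In form: [[[tx, ty, tz, yaw], ...]]. A call has exactly 5 rows; each row shifts and turns the commanded pose from where the row before left it, along the tool's axes as they then stand; what a row does not reach is not made up. A row lasts 1/12 s, in which the tool goes at most 41.7 mm and 7.16 degrees, less where a joint would pass 70% of its speed; a pose out of reach is approached as far as the arm can. A call is refused whole if a number of a shift passes 0.0417 or a number of a turn 0.125, either way. A call with a gripper value outside its range is refused whole. "gripper" is the finger opening in m, from 0 to 0.0854, set as the call begins (left out, the last holds). The fingers move at their own pace and stop on an object; "squeeze" is the grip in N (left out, the last holds). Time passes only in rows, so rows that do not move let the fingers close, or fill a call up. It gives the time, the measured TCP pose, the force, the opening and the grip force at its end, in the units of the state.
- bot.get_obs(): the state, without advancing time (a new reading comes with each control period).
- bot.camera(name): name is "scene" or "top"; returns a dict with "img" (480x640x3 uint8, blue, green, red), "vfov" (degrees; the focal length in pixels is half the picture's height over the tangent of half this angle, whatever the lens; pixels are square), "cx", "cy" (the principal point, pixels), "D" ([k1, k2, p1, p2, k3] as OpenCV has them; the pictures are not rectified), "xyz" and "attitude" of the camera in the world. Camera axes: x right, y down, z forward; pixel columns grow to the right and rows downward; lengths in m; the calibration is good to about 2 mm. A picture is of the moment at which its call begins. There is no depth.
- bot.job_done(): hands the job in; it is judged then, once.
The state is a dict: "time": time; "q": joint angles; "qd": joint speeds; "joint_efforts": joint torques, N m; "ee_pos": TCP position; "tcp_rot": TCP orientation; "wrist_force": force on the tool from outside, world axes, zero at the start; "torque": the same for the moment, N m; "opening": finger opening in m; "grasp_force": force on a finger pad.
Only numpy, scipy, OpenCV 4.12 (cv2) and the standard library are available. Lean on these libraries where they do the work, as an engineer would, in place of code of your own. Each camera call takes 0.05 s, during which the arm holds its last target. There are 200 camera calls.

## Working session

There is one attempt and no reset: what is moved stays moved. The work goes in short steps, Python scripts to look and compute and a tool call to move; the robot and the scene stay as the last step left them, time stands still between calls to the robot, and variables do not carry over. Pictures are saved under pics/ and viewed, at most 10 in all, crops included, and the job is handed in when it is done.

Besides the shell and the picture viewer there is one more tool, called after "Emit:" by a JSON object that holds its "fn" and its "kwargs", one argument or row to a line. play_rows: Moves the arm, as the interface text tells. Its arguments: {"type":"object","properties":{"steps":{"type":"array","items":{"type":"array","items":{"type":"array","items":{"type":"number"}}}},"gripper":{"type":"number"},"squeeze":{"type":"number"}},"required":["steps"]}

```bash
mkdir -p pics; ls
python3 - <<'E'
from workcell import bot
import cv2
for n in("scene","top"):
    c=bot.camera(n); cv2.imwrite(f"pics/{n}0.png",c["img"]); print(n,{k:v for k,v in c.items() if k!="img"})
print(bot.get_obs(), bot.hold_point_z)
E
```

```text
pics
scene {'vfov': 48.87718056311993, 'cx': 312.4779284976623, 'cy': 239.72465722854085, 'D': array([-0.03052221,  0.        ,  0.        ,  0.        ,  0.        ]), 'xyz': array([ 0.94747621, -0.72936226,  1.18888093]), 'attitude': array([-139.36745865,   -0.62740576,   32.71708976])}
top {'vfov': 52.24754951269774, 'cx': 324.49531157028736, 'cy': 238.4284619588376, 'D': array([-0.05430853,  0.        ,  0.        ,  0.        ,  0.        ]), 'xyz': array([0.34619909, 0.02500399, 1.3915142 ]), 'attitude': array([-174.29701575,   -0.71915258,  -91.18676484])}
{'time': 0.1, 'q': array([6.34838647e+01, 5.00909839e+00, 1.00400750e+01, 9.50998708e+01,
       4.72017250e-04, 8.99977195e+01]), 'qd': array([ 0.01782353, -0.12909846,  0.11421735,  0.04053663, -0.09037928,
        0.08792972]), 'joint_efforts': array([ 1.33412232e-03, -5.21563017e+01,  4.65652978e+01,  1.59848796e-02,
        7.74408045e-05,  1.10322938e-05]), 'ee_pos': array([0.24545597, 0.49196677, 0.23065262]), 'tcp_rot': array([-1.79931106e+02, -4.74759013e-04,  1.53486145e+02]), 'wrist_force': array([0.36684962, 0.38700463, 0.35993952]), 'torque': array([ 0.02709631, -0.01997803,  0.03533798]), 'grasp_force': 0.0, 'opening': 0.08557831498367446} 0.0187
```

View pics/scene0.png

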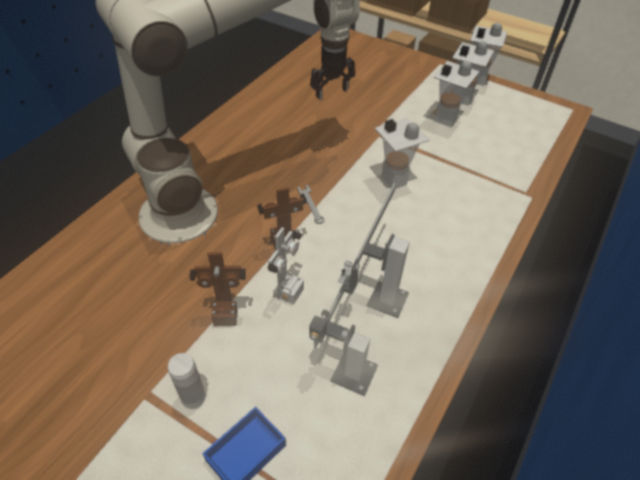

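View pics/top0.png

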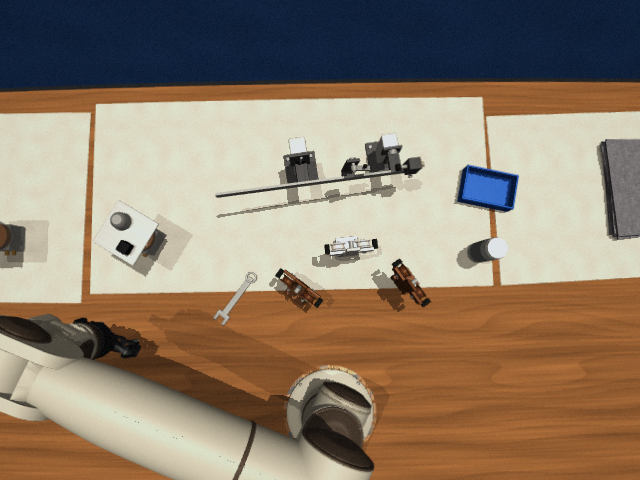

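Candidates:
- The silver hanger is at top (351,246) / scene (286,265).
- Brown look-alikes are at top (300,288), (410,282) / scene (283,212), (222,290).

I choose the silver one. The rail's high end is at top (217,195) / scene (396,182), and the catch is near top (350,168).

```bash
cat > h.py <<'E'
import numpy as np, cv2
from scipy.spatial.transform import Rotation as R
def cal(c):
    f=240/np.tan(np.radians(c["vfov"]/2)); K=np.array([[f,0,c["cx"]],[0,f,c["cy"]],[0,0,1]])
    return K,c["D"],R.from_euler("xyz",c["attitude"],degrees=True).as_matrix(),c["xyz"]
def ray(c,p):
    K,D,Rm,o=cal(c); u=cv2.undistortPoints(np.array([[p]],float),K,D)[0,0]
    d=Rm@np.array([u[0],u[1],1]); return o,d/np.linalg.norm(d)
def plane(c,p,z):
    o,d=ray(c,p); return o+d*(z-o[2])/d[2]
def tri(c1,p1,c2,p2):
    o1,d1=ray(c1,p1);o2,d2=ray(c2,p2)
    s=np.linalg.lstsq(np.c_[d1,-d2],o2-o1,rcond=None)[0]
    a=o1+s[0]*d1;b=o2+s[1]*d2; return (a+b)/2,np.linalg.norm(a-b)
def proj(c,P):
    K,D,Rm,o=cal(c); q=(np.atleast_2d(P)-o)@Rm
    return cv2.projectPoints(q,np.zeros(3),np.zeros(3),K,D)[0][:,0]
E
python3 - <<'E'
import cv2,numpy as np
s=cv2.imread("pics/scene0.png");t=cv2.imread("pics/top0.png")
a=cv2.resize(s[220:310,250:320],None,fx=6,fy=6,interpolation=cv2.INTER_CUBIC)
b=cv2.resize(t[228:273,310:385],(375*5//5,225),interpolation=cv2.INTER_CUBIC)
o=np.zeros((540,800,3),np.uint8); o[:540,:420]=a; o[:225,425:800]=b; 
cv2.imwrite("pics/crop1.png",o)
a=cv2.resize(s[170:390,300:420],None,fx=2.6,fy=2.6,interpolation=cv2.INTER_CUBIC)
b=cv2.resize(t[128:218,205:435],None,fx=2.1,fy=2.1,interpolation=cv2.INTER_CUBIC)
o=np.zeros((600,800,3),np.uint8);o[:a.shape[0],:a.shape[1]]=a;o[:b.shape[0],315:315+b.shape[1]]=b
cv2.imwrite("pics/crop2.png",o)
E
```

```text
(no output)
```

View pics/crop1.png

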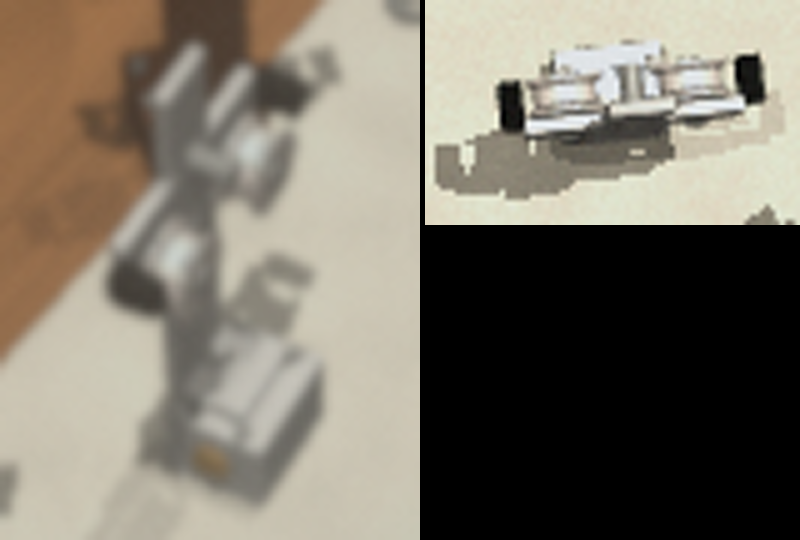

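View pics/crop2.png

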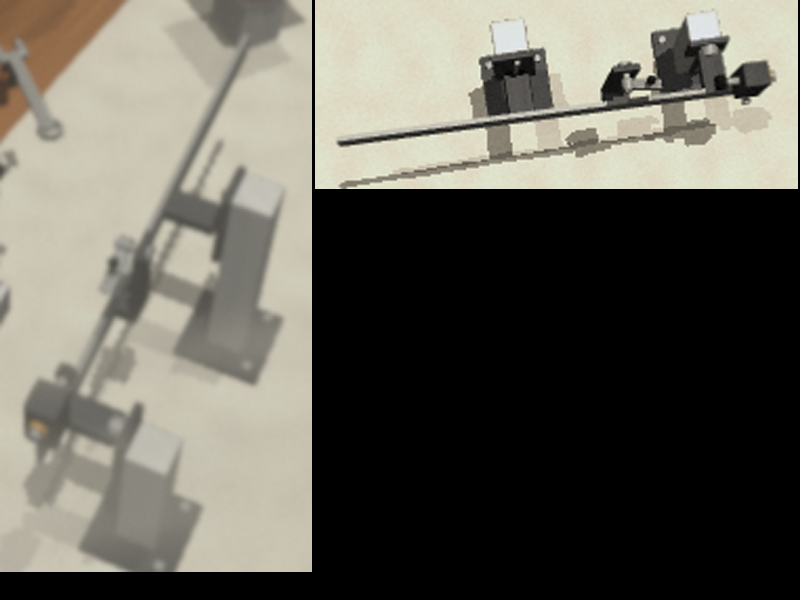

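Run:
```python
from h import *
s=cv2.imread("pics/scene0.png");t=cv2.imread("pics/top0.png")
g=cv2.cvtColor(t,6);gs=cv2.cvtColor(s,6)
for x in(218,230,250,270,330):
    y=int(195-(x-217)*23/198); print("top",x,y-7,g[y-7:y+10,x])
for y in(190,200,215,235,260,290):
    x=int(395-(y-185)*.5); print("sc",y,x-14,gs[y,x-14:x+16])
y=g[188:200,212:222];print(y)
# black bumpers in top
m=(g[225:270,310:385]<60).astype(np.uint8)
n,l,st,ce=cv2.connectedComponentsWithStats(m)
for i in range(1,n):
    if st[i,4]>15: print(st[i]+[310,225,0,0,0],ce[i]+[310,225])
```

```text
top 218 187 [220 219 220 219 215 207 190 190  73  42 114 213 214 217 213 210 219]
top 230 186 [219 220 220 220 221 193 192 123  51  43 206 216 221 215 220 221 222]
top 250 184 [219 220 219 220 208 193 163  47  43 134 220 218 219 216 218 219 221]
top 270 181 [217 217 216 215 210 191 193  83  43  85 215 217 216 218 215 219 217]
top 330 174 [217 217 217 216 194 192 116  43  54 219 220 216 218 220 215 215 129]
sc 190 378 [175 175 176 176 176 174 175 174 174 173 172 167 157 145 127 112 125 153
 166 172 174 174 174 176 175 175 176 176 176 177]
sc 200 373 [200 198 197 195 190 182 177 175 176 175 175 170 161 147 128 112 122 154
 178 188 192 195 197 199 199 201 202 202 202 203]
sc 215 366 [199 199 197 197 198 198 198 197 197 197 190 174 156 137 118 116 144 178
 197 200 201 201 200 200 200 200 199 198 199 198]
sc 235 356 [199 199 199 199 199 200 199 200 198 196 190 174 155 134 114 113 143 177
 195 201 198 186 159 145 159 186 199 201 202 201]
sc 260 343 [196 193 186 178 175 181 186 189 194 197 192 172 138 111 102 102 123 159
 184 195 194 182 156 135 132 145 169 185 195 200]
sc 290 328 [201 201 201 202 202 202 200 201 200 198 181 150 116  99  93  90  89  87
  85  86  85  85  82  82  87 111 147 179 194 197]
[[217 217 214 219 218 221 219 220 218 216]
 [218 219 218 220 220 219 220 217 218 219]
 [219 216 218 215 219 217 219 219 219 219]
 [217 218 217 215 217 215 215 218 217 219]
 [217 217 218 218 214 210 207 206 200 198]
 [219 216 215 202 192 190 190 191 190 188]
 [219 219 214 197 187 188 190 187 166 133]
 [218 217 216 160 102  90  73  59  57  52]
 [215 212 214 165  81  48  42  43  43  43]
 [218 218 219 214 164 100 114 130 128 162]
 [217 217 218 218 213 215 213 212 213 215]
 [217 217 219 219 218 219 214 213 215 214]]
[372 239   6  10  45] [374.42222222 243.22222222]
[325 245   5   9  39] [326.79487179 249.15384615]
```

```bash
cat > m.py <<'E'
from h import *
from workcell import bot
T=bot.camera("top");S=bot.camera("scene")
def pl(c,pts):
    d=np.array([ray(c,p)[1] for p in pts]); return c["xyz"],np.linalg.svd(d)[2][2]
oT,nT=pl(T,[(218,194.7),(230,193.05),(250,190.31),(270,187.77),(330,179.99)])
oS,nS=pl(S,[(394.6,190),(389.9,200),(382.3,215),(372.3,235),(359.7,260)])
yaw=0;sl=.12
for _ in range(6):
    xs=np.array([np.cos(yaw),np.sin(yaw),0]); ys=np.array([-np.sin(yaw),np.cos(yaw),0])
    nb=np.array([0,0,1])*np.cos(sl)-ys*np.sin(sl)
    o2=oS-(6e-3*xs-.03*nb)
    d=np.cross(nT,nS); d/=np.linalg.norm(d); d*=np.sign(d[1])
    p=np.linalg.solve(np.array([nT,nS,d]),[nT@oT,nS@o2,d@np.array([.6,.2,.2])])
    yaw=np.arctan2(-d[0],d[1]); sl=np.arcsin(d[2])
print("yaw",np.degrees(yaw),"slope",sl)
# tip from top image
o,r=ray(T,(215.2,195.2)); s=np.linalg.lstsq(np.c_[r,-d],p-o,rcond=None)[0]; tip=p+s[1]*d
# hinge-ish point on the line where z=.175
p0=p+d*(.175-p[2])/d[2]
print("tip E1",tip,"z175 pt",p0,"dist level",np.linalg.norm((tip-p0)[:2]))
for z in(.235,):
    a=tri(S,(358.5,343.8),T,(389.3,140.9));b=tri(S,(399.2,244.2),T,(296.9,145.1))
    print("posts",a,b)
    v=b[0]-a[0];print("post yaw",np.degrees(np.arctan2(-v[0],v[1])),np.linalg.norm(v[:2]))
    print("post mid in rail frame rel tip", [( (q[0]-tip)@xs+(-.003)*1,(q[0]-tip)@ys) for q in(a,b)])
L=plane(T,(326.8,249.15),.183);Rr=plane(T,(374.42,243.22),.183)
v=L-Rr; print("bump",L,Rr,np.linalg.norm(v),"hyaw",np.degrees(np.arctan2(-v[0],v[1])),(L+Rr)/2)
print("tabtop",tri(S,(279.9,231.7),T,(353.4,249.2)),plane(T,(353.4,249.2),.241))
E
python3 m.py
```

```text
yaw 7.512856792722866 slope 0.08205908094122474
tip E1 [0.57579328 0.27308437 0.21067637] z175 pt [ 0.6325105  -0.15697992  0.175     ] dist level 0.43378812246282467
posts (array([ 0.72438758, -0.16928478,  0.14291011]), np.float64(0.0011702338302871298)) (array([0.69177962, 0.07055185, 0.22942891]), np.float64(0.0001399831223450745))
post yaw 7.742407893195153 0.24204315082044647
post mid in rail frame rel tip [(np.float64(0.08647952653174096), np.float64(-0.4580001511070426)), (np.float64(0.08550980199940461), np.float64(-0.21595894285228945))]
bump [0.43976616 0.0021831  0.183     ] [ 0.45218512 -0.11641928  0.183     ] 0.11925080620986117 hyaw 5.9777091863386795 [ 0.44597564 -0.05711809  0.183     ]
tabtop (array([ 0.43499059, -0.05910003,  0.23757215]), np.float64(0.0020751551462673654)) [ 0.43391349 -0.05948964  0.241     ]
```

Emit:
{"fn": "play_rows", "kwargs": {
  "steps": [
    [[0,0,-0.034,0.1003],[0,0,-0.034,0.1003],[0,0,-0.034,0.1003],[0,0,-0.034,0.1003],[0,0,-0.034,0.1003]]
  ],
  "gripper": 0.05,
  "squeeze": 40
}}

```text
time: 0.62
ee_pos: [0.2453, 0.4917, 0.4028]
tcp_rot: [180.0, -0.0, 124.5]
wrist_force: [0.4, 1.1, 1.3]
opening: 0.05
grasp_force: 0.0
```

Emit:
{"fn": "play_rows", "kwargs": {
  "steps": [
    [[0,0,0,0.1003],[0,0,0,0.1003],[0,0,0,0.1003],[0,0,0,0.1003],[0,0,0,0.1003]]
  ]
}}

```text
time: 1.03
ee_pos: [0.2456, 0.4922, 0.4011]
tcp_rot: [-180.0, 0.0, 95.7]
wrist_force: [-0.3, 0.6, 0.3]
opening: 0.0502
grasp_force: 0.0
```

Emit:
{"fn": "play_rows", "kwargs": {
  "steps": [
    [[-0.0378,0.0086,0,0],[-0.0378,0.0086,0,0],[-0.0378,0.0086,0,0],[-0.0378,0.0086,0,0],[-0.0378,0.0086,0,0]]
  ]
}}

```text
time: 1.45
ee_pos: [0.3081, 0.307, 0.4011]
tcp_rot: [180.0, 0.0, 96.1]
wrist_force: [1.2, -0.5, 1.2]
opening: 0.0499
grasp_force: 0.0
```

Emit:
{"fn": "play_rows", "kwargs": {
  "steps": [
    [[-0.0378,0.0086,0,0],[-0.0378,0.0086,0,0],[-0.0378,0.0086,0,0],[-0.0378,0.0086,0,0],[-0.0378,0.0086,0,0]]
  ]
}}

```text
time: 1.87
ee_pos: [0.3706, 0.1234, 0.4014]
tcp_rot: [180.0, -0.0, 96.0]
wrist_force: [1.0, 0.8, 0.4]
opening: 0.05
grasp_force: 0.0
```

Emit:
{"fn": "play_rows", "kwargs": {
  "steps": [
    [[-0.0378,0.0086,0,0],[-0.0378,0.0086,0,0],[-0.0378,0.0086,0,0],[-0.02,0.004,0,0],[0,0,0,0]]
  ]
}}

```text
time: 2.28
ee_pos: [0.4151, -0.0075, 0.4006]
tcp_rot: [-179.9, 0.0, 95.8]
wrist_force: [1.0, 0.4, -0.1]
opening: 0.05
grasp_force: 0.0
```

Emit:
{"fn": "play_rows", "kwargs": {
  "steps": [
    [[-0.0265,0.0069,0,0],[-0.0264,0.0068,0.03,0],[0,0,0.04,0],[0,0,0.04,0],[0,0,0.02,0]]
  ]
}}

```text
time: 2.7
ee_pos: [0.4324, -0.0552, 0.2666]
tcp_rot: [-179.7, -0.1, 96.0]
wrist_force: [-1.0, -0.1, 0.4]
opening: 0.05
grasp_force: 0.0
```

Run:
```python
from workcell import bot
import cv2,numpy as np
print(bot.get_obs()["ee_pos"],bot.get_obs()["tcp_rot"])
s=bot.camera("scene")["img"];t=bot.camera("top")["img"]
a=cv2.resize(s[190:310,230:330],None,fx=4,fy=4,interpolation=cv2.INTER_CUBIC)
b=cv2.resize(t[205:285,305:400],None,fx=4,fy=4,interpolation=cv2.INTER_CUBIC)
o=np.zeros((480,800,3),np.uint8);o[:,:400]=a;o[:320,405:785]=b
cv2.imwrite("pics/pre.png",o)
```

```text
[ 0.43237687 -0.05523805  0.26662517] [-1.79745432e+02 -7.19165199e-02  9.59736801e+01]
```

View pics/pre.png

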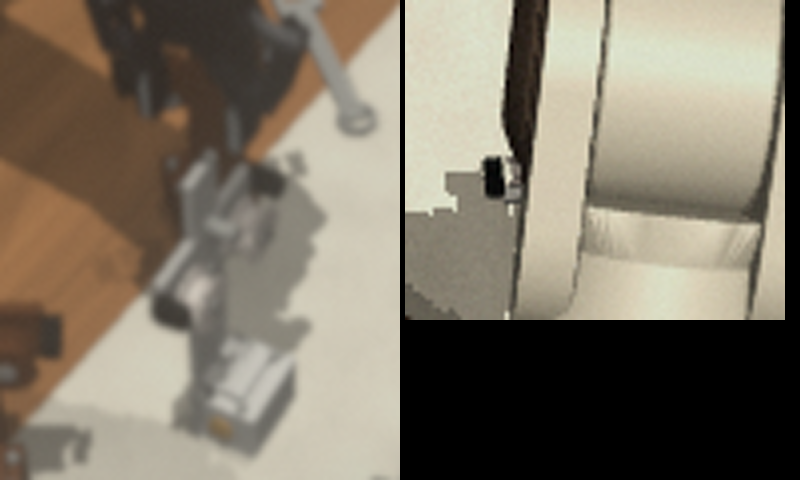

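The fingers straddle the silver tab at about crop pixel (195,160). The brown hanger is well away, at lower left. I'll descend.

Emit:
{"fn": "play_rows", "kwargs": {
  "steps": [
    [[0,0,0.02,0],[0,0,0.02,0],[0,0,0.018,0],[0,0,0,0],[0,0,0,0]]
  ]
}}

```text
time: 3.22
ee_pos: [0.4336, -0.0551, 0.2148]
tcp_rot: [180.0, 0.0, 96.0]
wrist_force: [-0.5, -0.6, 0.9]
opening: 0.0501
grasp_force: 0.0
```

Emit:
{"fn": "play_rows", "kwargs": {
  "steps": [
    [[-0.0037,0.0003,0.004,0],[0,0,0.0038,0],[0,0,0,0],[0,0,0,0],[0,0,0,0]]
  ]
}}

```text
time: 3.63
ee_pos: [0.4343, -0.0592, 0.2059]
tcp_rot: [180.0, 0.0, 96.0]
wrist_force: [-0.3, 0.5, 0.2]
opening: 0.0497
grasp_force: 0.0
```

Emit:
{"fn": "play_rows", "kwargs": {
  "steps": [
    [[0,0,0,0],[0,0,0,0],[0,0,0,0],[0,0,0,0],[0,0,0,0]]
  ],
  "gripper": 0.0,
  "squeeze": 40
}}

```text
time: 4.05
ee_pos: [0.4343, -0.0591, 0.2056]
tcp_rot: [180.0, 0.0, 96.0]
wrist_force: [-0.3, -0.1, 0.5]
opening: 0.0075
grasp_force: 40.1
```

Emit:
{"fn": "play_rows", "kwargs": {
  "steps": [
    [[0,0,0,0],[0,0,0,0],[0,0,0,0],[0,0,0,0],[0,0,0,0]]
  ]
}}

```text
time: 4.47
ee_pos: [0.4342, -0.0591, 0.2056]
tcp_rot: [180.0, 0.0, 96.0]
wrist_force: [1.4, -0.6, 2.8]
opening: 0.0075
grasp_force: 40.2
```

Emit:
{"fn": "play_rows", "kwargs": {
  "steps": [
    [[0,0,-0.005,0],[0,0,-0.02,0],[0,0,-0.03,0],[0,0,-0.03,0],[0,0,-0.005,0]]
  ]
}}

```text
time: 4.88
ee_pos: [0.4346, -0.0592, 0.2991]
tcp_rot: [179.8, 0.0, 96.0]
wrist_force: [1.5, -0.9, -6.3]
opening: 0.0075
grasp_force: 39.8
```

Emit:
{"fn": "play_rows", "kwargs": {
  "steps": [
    [[0,0,0,0],[0,0,0,0],[0,0,0,0],[0,0,0,0],[0,0,0,0]]
  ]
}}

```text
time: 5.3
ee_pos: [0.4338, -0.0591, 0.2941]
tcp_rot: [-179.9, -0.0, 96.0]
wrist_force: [0.3, 0.6, -7.2]
opening: 0.0076
grasp_force: 39.7
```

Emit:
{"fn": "play_rows", "kwargs": {
  "steps": [
    [[0.006,0.004,0,0],[0.012,0.009,0,-0.007],[0.018,0.014,0,-0.007],[0.022,0.016,0,-0.007],[0.024,0.017,0,-0.007]]
  ]
}}

```text
time: 5.72
ee_pos: [0.4847, 0.0303, 0.2953]
tcp_rot: [180.0, 0.0, 97.6]
wrist_force: [1.5, -0.8, -6.0]
opening: 0.0076
grasp_force: 39.7
```

Emit:
{"fn": "play_rows", "kwargs": {
  "steps": [
    [[0.024,0.017,0,0],[0.024,0.017,0,0],[0.022,0.016,0,0],[0.018,0.013,0,0],[0.012,0.009,0,0]]
  ]
}}

```text
time: 6.13
ee_pos: [0.5431, 0.1407, 0.2944]
tcp_rot: [-179.9, -0.0, 97.7]
wrist_force: [0.5, -0.7, -6.9]
opening: 0.0073
grasp_force: 39.6
```

Emit:
{"fn": "play_rows", "kwargs": {
  "steps": [
    [[0.008,0.006,0,0],[0.004,0.003,0,0],[0,0,0,0],[0,0,0,0],[0,0,0,0]]
  ]
}}

```text
time: 6.55
ee_pos: [0.5494, 0.1503, 0.2958]
tcp_rot: [180.0, 0.0, 97.6]
wrist_force: [-1.0, 0.2, -6.8]
opening: 0.0075
grasp_force: 39.7
```

Emit:
{"fn": "play_rows", "kwargs": {
  "steps": [
    [[0.003,0.01,0,0],[0.003,0.01,0,0],[0.0022,0.0092,0,0],[0,0,0,0],[0,0,0,0]]
  ]
}}

```text
time: 6.97
ee_pos: [0.5774, 0.1624, 0.2954]
tcp_rot: [-180.0, 0.0, 97.6]
wrist_force: [-0.7, -0.2, -8.2]
opening: 0.0077
grasp_force: 39.7
```

Emit:
{"fn": "play_rows", "kwargs": {
  "steps": [
    [[0,0,0,0],[0,0,0,0],[0,0,0,0],[0,0,0,0],[0,0,0,0]]
  ]
}}

```text
time: 7.38
ee_pos: [0.5773, 0.163, 0.2957]
tcp_rot: [180.0, -0.0, 97.6]
wrist_force: [-0.4, -0.2, -7.5]
opening: 0.0078
grasp_force: 39.7
```

Run:
```python
from workcell import bot
import cv2,numpy as np
ob=bot.get_obs();print(ob["ee_pos"],ob["tcp_rot"],ob["torque"])
s=bot.camera("scene")["img"];t=bot.camera("top")["img"]
cv2.imwrite("pics/s_hang.png",s);cv2.imwrite("pics/t_hang.png",t)
a=cv2.resize(s[170:300,330:430],None,fx=4.5,fy=4.5,interpolation=cv2.INTER_CUBIC)
b=cv2.resize(t[140:240,200:310],None,fx=3.1,fy=3.1,interpolation=cv2.INTER_CUBIC)
o=np.zeros((600,800,3),np.uint8);o[:a.shape[0],:450]=a;o[:310,455:796]=b
cv2.imwrite("pics/over.png",o)
```

```text
[0.57732195 0.16295395 0.29568287] [ 1.79987644e+02 -1.27759141e-04  9.76204912e+01] [-0.00537708  0.05999493  0.04523629]
```

View pics/over.png

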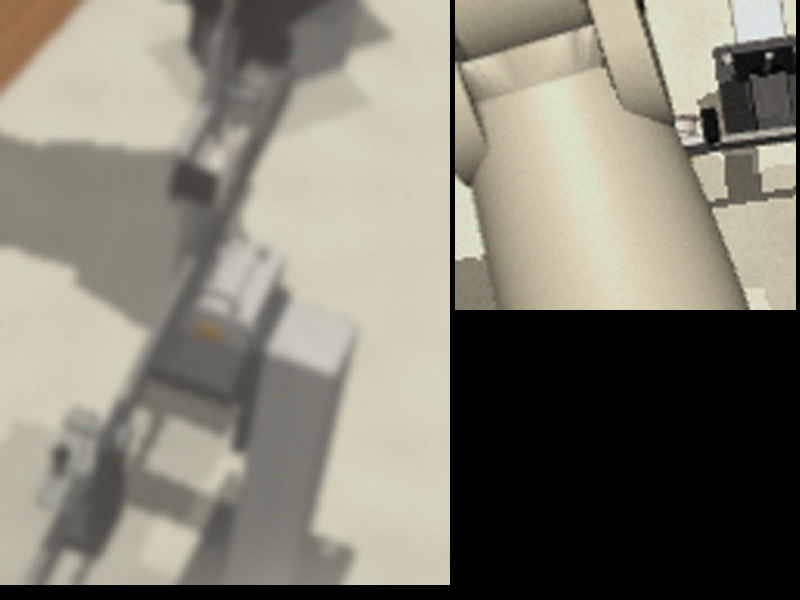

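Run:
```python
from h import *
from workcell import bot
T=bot.camera("top");g=cv2.cvtColor(T["img"],6)
print(g[170:190,276:292])
yaw=np.radians(7.6);xs=np.array([np.cos(yaw),np.sin(yaw),0]);ys=np.array([-np.sin(yaw),np.cos(yaw),0])
tip=np.array([.57579,.27308,.2107])
m=(g[172:188,278:288]<50).astype(np.uint8)
n,l,st,ce=cv2.connectedComponentsWithStats(m)
for i in range(1,n):
    c=ce[i]+[278,172]; P=plane(T,c,.273); print(st[i],c,P,(P-tip)@xs*1e3-3,(P-tip)@ys*1e3+460)
# bumper top/bottom rows: expect x from -16 to 8
```

```text
[[214 210 214 214 214 138 129 132 127  77  45  43  40  43  41  42]
 [213 211 213 213 137 126 122 127 125  95  43  43  40  40  44  44]
 [210 214 140 126 128 127 129 128 130  97  45  42  44  42  43  43]
 [212 211 132 125 126 128 127 125 129 126  43  40  43  45  42  44]
 [214 210 209 132 127 126  93  90 127 127  58  46  45  36  42  41]
 [212 211 212  86  30  28  21  25 121 127  50  41  39  38  41  42]
 [199 199 215  49  19  21  20  16  59 121  75  46  40  44  45  47]
 [128 121 159  55  18  16  20  21  58 124  77  47  40  45  44  44]
 [ 92  81 110  62  23  16  25  20  33 124  97  47  40  44  42  42]
 [150 118 208 117  29  21  16  22  14 124 126  45  42  43  42  41]
 [162 165 211 113  26  21  19  16  11 123 127  47  44  42  38  42]
 [163 145 215 164  35  15  22  18  20  91 128  58  44  44  46  43]
 [121 139 211 217  51  22  20  19  18  62 128  76  42  45  45  48]
 [131 148 161 197  44  17  16  23  21  66 137 118 110 134 135 165]
 [199 200 200 205  75  21  20  16   9  74 164 166 166 163 166 163]
 [211 214 217 220 115  12   4  13  13  77 163 165 134 135 103 104]
 [173 154 109  82  60  47  22  59 104  69  45  45  39  40  42  46]
 [ 58  65  60  61  63  52  43  41  42  48  46  46  43  48  44  45]
 [ 59  59  59  62  58  69  49  47  54  88  86  84  85 104 130 127]
 [ 63  60  63  67  66 102 176 215 218 214 137 131 124 129 126 126]]
[ 8  0  2  9 11] [286.81818182 175.36363636] [0.60679199 0.09328728 0.273     ] 3.950918097013859 277.6864468288884
[ 1  3  9 13 60] [282.33333333 181.05      ] [0.59351035 0.10387045 0.273     ] -7.814362514889499 289.9332370174749
```

Emit:
{"fn": "play_rows", "kwargs": {
  "steps": [
    [[0,0,0.004,0],[0,0,0.005,0],[0,0,0.005,0],[0,0,0.004,0],[0,0,0,0]]
  ],
  "squeeze": 28
}}

```text
time: 7.95
ee_pos: [0.5772, 0.163, 0.276]
tcp_rot: [-179.9, 0.0, 97.6]
wrist_force: [0.3, 0.2, -7.3]
opening: 0.0077
grasp_force: 39.7
```

Emit:
{"fn": "play_rows", "kwargs": {
  "steps": [
    [[0,0,0.0005,0],[0,0,0.0005,0],[0,0,0.0005,0],[0,0,0.0005,0],[0,0,0,0]]
  ]
}}

```text
time: 8.37
ee_pos: [0.5776, 0.163, 0.2755]
tcp_rot: [180.0, -0.0, 97.6]
wrist_force: [-0.3, -0.1, -7.2]
opening: 0.0076
grasp_force: 39.7
```

Emit:
{"fn": "play_rows", "kwargs": {
  "steps": [
    [[0,0,0.0005,0],[0,0,0.0005,0],[0,0,0.0005,0],[0,0,0.0005,0],[0,0,0,0]]
  ]
}}

```text
time: 8.78
ee_pos: [0.5775, 0.163, 0.2733]
tcp_rot: [-180.0, -0.0, 97.6]
wrist_force: [0.1, -0.6, -7.0]
opening: 0.0075
grasp_force: 39.7
```

Emit:
{"fn": "play_rows", "kwargs": {
  "steps": [
    [[0,0,0.0004,0],[0,0,0.0004,0],[0,0,0.0004,0],[0,0,0.0004,0],[0,0,0,0]]
  ],
  "gripper": 0,
  "squeeze": 28
}}

```text
time: 9.2
ee_pos: [0.5775, 0.163, 0.2717]
tcp_rot: [-180.0, 0.0, 97.6]
wrist_force: [-0.6, -0.4, -8.5]
opening: 0.0077
grasp_force: 39.7
```

Emit:
{"fn": "play_rows", "kwargs": {
  "steps": [
    [[0,0,0.0004,0],[0,0,0.0004,0],[0,0,0.0004,0],[0,0,0.0004,0],[0,0,0,0]]
  ]
}}

```text
time: 9.62
ee_pos: [0.5775, 0.163, 0.2709]
tcp_rot: [179.9, -0.0, 97.6]
wrist_force: [-1.0, -1.2, -2.8]
opening: 0.0074
grasp_force: 40.7
```

Emit:
{"fn": "play_rows", "kwargs": {
  "steps": [
    [[0,0,0,0],[0,0,0,0],[0,0,0,0],[0,0,0,0],[0,0,0,0]]
  ],
  "gripper": 0.004,
  "squeeze": 22
}}

```text
time: 10.03
ee_pos: [0.5776, 0.163, 0.2708]
tcp_rot: [180.0, -0.0, 97.6]
wrist_force: [-1.6, -1.8, 3.2]
opening: 0.0074
grasp_force: 41.3
```

Emit:
{"fn": "play_rows", "kwargs": {
  "steps": [
    [[0,0,-0.0003,0],[0,0,0,0],[0,0,0,0],[0,0,0,0],[0,0,0,0]]
  ],
  "gripper": 0.0073,
  "squeeze": 20
}}

```text
time: 10.45
ee_pos: [0.5776, 0.163, 0.2708]
tcp_rot: [180.0, -0.0, 97.6]
wrist_force: [-1.6, -0.6, 3.2]
opening: 0.0072
grasp_force: 41.5
```

Emit:
{"fn": "play_rows", "kwargs": {
  "steps": [
    [[0,0,0,0],[0,0,0,0],[0,0,0,0],[0,0,0,0],[0,0,0,0]]
  ],
  "gripper": 0.0078,
  "squeeze": 20
}}

```text
time: 10.87
ee_pos: [0.5775, 0.1631, 0.2701]
tcp_rot: [-180.0, 0.0, 97.6]
wrist_force: [0.6, -0.8, -2.4]
opening: 0.0078
grasp_force: 11.8
```

Run:
```python
from workcell import bot
o=bot.get_obs()
for k in("wrist_force","torque","opening","grasp_force","ee_pos"):print(k,o[k])
```

```text
wrist_force [ 0.63869171 -0.77856333 -2.37779286]
torque [ 0.03472535  0.04767758 -0.00453372]
opening 0.007827727685387599
grasp_force 11.771823763847351
ee_pos [0.57753458 0.16308387 0.2701107 ]
```

Emit:
{"fn": "play_rows", "kwargs": {
  "steps": [
    [[0,0,0.0003,0],[0,0,0.0003,0],[0,0,0.0002,0],[0,0,0,0],[0,0,0,0]]
  ]
}}

```text
time: 11.28
ee_pos: [0.5775, 0.163, 0.2698]
tcp_rot: [180.0, -0.0, 97.6]
wrist_force: [-0.0, -0.7, -0.5]
opening: 0.0074
grasp_force: 12.0
```

Emit:
{"fn": "play_rows", "kwargs": {
  "steps": [
    [[0,0,0.0003,0],[0,0,0.0003,0],[0,0,0.0002,0],[0,0,0,0],[0,0,0,0]]
  ]
}}

```text
time: 11.7
ee_pos: [0.5775, 0.1631, 0.2689]
tcp_rot: [-180.0, -0.0, 97.6]
wrist_force: [-0.1, -0.5, 0.0]
opening: 0.008
grasp_force: 12.1
```

Emit:
{"fn": "play_rows", "kwargs": {
  "steps": [
    [[0,0,0.0003,0],[0,0,0.0003,0],[0,0,0,0],[0,0,0,0],[0,0,0,0]]
  ]
}}

```text
time: 12.12
ee_pos: [0.5775, 0.1631, 0.2685]
tcp_rot: [180.0, -0.0, 97.6]
wrist_force: [-0.8, 0.0, 2.4]
opening: 0.0078
grasp_force: 12.4
```

Emit:
{"fn": "play_rows", "kwargs": {
  "steps": [
    [[0,0,0,0],[0,0,0,0],[0,0,0,0],[0,0,0,0],[0,0,0,0]]
  ],
  "gripper": 0.04
}}

```text
time: 12.53
ee_pos: [0.5775, 0.1631, 0.2683]
tcp_rot: [-180.0, 0.0, 97.6]
wrist_force: [-0.8, -0.2, 0.9]
opening: 0.0402
grasp_force: 0.0
```

Emit:
{"fn": "play_rows", "kwargs": {
  "steps": [
    [[0,0,0,0],[0,0,0,0],[0,0,0,0],[0,0,0,0],[0,0,0,0]]
  ]
}}

```text
time: 12.95
ee_pos: [0.5775, 0.163, 0.2684]
tcp_rot: [180.0, 0.0, 97.6]
wrist_force: [0.6, -0.5, 0.1]
opening: 0.0397
grasp_force: 0.0
```

```bash
cat > look.py <<'E'
import sys
from workcell import bot
import cv2,numpy as np
n=sys.argv[1]
s=bot.camera("scene")["img"];t=bot.camera("top")["img"]
cv2.imwrite(f"pics/s_{n}.png",s);cv2.imwrite(f"pics/t_{n}.png",t)
a=cv2.resize(s[190:350,300:420],None,fx=3.7,fy=3.7,interpolation=cv2.INTER_CUBIC)
b=cv2.resize(t[120:240,250:430],None,fx=1.9,fy=1.9,interpolation=cv2.INTER_CUBIC)
o=np.zeros((600,800,3),np.uint8);o[:a.shape[0],:a.shape[1]]=a;o[:b.shape[0],450:450+b.shape[1]]=b
cv2.imwrite(f"pics/{n}.png",o)
E
python3 look.py rel
```

```text
(no output)
```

View pics/rel.png

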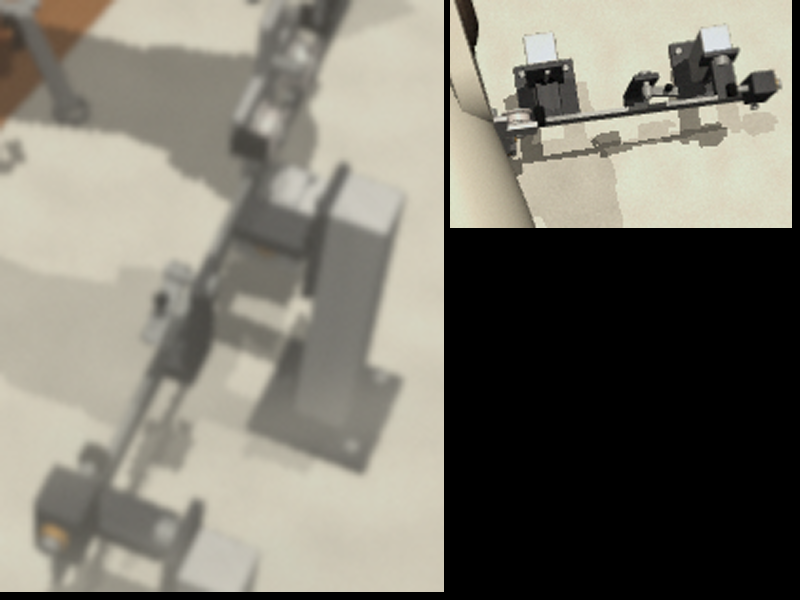

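The hanger is on both wheels and rolling downhill: the lower bumper was at scene crop (255,140) on the bar. I'll rise and wait.

Emit:
{"fn": "play_rows", "kwargs": {
  "steps": [
    [[0,0,-0.008,0],[0,0,-0.015,0],[0,0,-0.02,0],[0,0,-0.015,0],[0,0,0,0]]
  ]
}}

```text
time: 13.47
ee_pos: [0.5778, 0.1631, 0.3302]
tcp_rot: [179.7, -0.0, 97.6]
wrist_force: [0.8, -0.9, 0.8]
opening: 0.0401
grasp_force: 0.0
```

Emit:
{"fn": "play_rows", "kwargs": {
  "steps": [
    [[0,0,0,0],[0,0,0,0],[0,0,0,0],[0,0,0,0],[0,0,0,0]]
  ],
  "gripper": 0.0
}}

```text
time: 13.88
ee_pos: [0.5774, 0.163, 0.3258]
tcp_rot: [-179.9, 0.0, 97.6]
wrist_force: [-0.3, -0.1, 0.8]
opening: 0.0002
grasp_force: 0.0
```

Emit:
{"fn": "play_rows", "kwargs": {
  "steps": [
    [[0,0,0,0],[0,0,0,0],[0,0,0,0],[0,0,0,0],[0,0,0,0]]
  ]
}}

```text
time: 14.3
ee_pos: [0.5775, 0.1631, 0.3264]
tcp_rot: [180.0, 0.0, 97.6]
wrist_force: [-0.5, 0.6, -0.3]
opening: -0.0002
grasp_force: 0.0
```

Emit:
{"fn": "play_rows", "kwargs": {
  "steps": [
    [[0,0,0,0],[0,0,0,0],[0,0,0,0],[0,0,0,0],[0,0,0,0]]
  ]
}}

```text
time: 14.72
ee_pos: [0.5775, 0.1631, 0.3264]
tcp_rot: [180.0, -0.0, 97.6]
wrist_force: [-0.1, 0.6, 0.7]
opening: 0.0003
grasp_force: 0.0
```

Emit:
{"fn": "play_rows", "kwargs": {
  "steps": [
    [[0,0,0,0],[0,0,0,0],[0,0,0,0],[0,0,0,0],[0,0,0,0]]
  ]
}}

```text
time: 15.13
ee_pos: [0.5775, 0.163, 0.3264]
tcp_rot: [180.0, -0.0, 97.6]
wrist_force: [0.2, -0.0, -0.2]
opening: 0.0001
grasp_force: 0.0
```

```bash
cat > bump.py <<'E'
# scene pictures over time: dark bumper (uphill) / downhill bumper along the bar, by top-camera dark blobs
from h import *
from workcell import bot
T=bot.camera("top");g=cv2.cvtColor(T["img"],6)
yaw=np.radians(7.6);xs=np.array([np.cos(yaw),np.sin(yaw),0]);ys=np.array([-np.sin(yaw),np.cos(yaw),0]);o=np.array([.5788,.2735,0])-.46*ys
m=(g<34).astype(np.uint8)
n,l,st,ce=cv2.connectedComponentsWithStats(m)
for i in range(1,n):
    if not 12<st[i,4]<150: continue
    ya=.15
    for _ in range(4):
        P=plane(T,ce[i],.175+.082*ya+.042); ya=(P-o)@ys
    x=(P-o)@xs
    if abs(x)<.03: print(st[i],ce[i].round(1),"x %.1f y %.1f"%(x*1e3,ya*1e3))
E
python3 bump.py; python3 look.py roll
```

```text
[381 150   8  15  61] [384.9 156.5] x 27.5 y 34.5
[338 161  15  20 130] [344.8 170.2] x 6.2 y 138.2
[404 161  15  14  82] [409.5 169.5] x -12.8 y -21.0
[395 164   6   7  32] [397.5 167. ] x -2.7 y 7.7
[289 176   6  12  59] [291.8 181.2] x -3.9 y 269.0
```

View pics/roll.png

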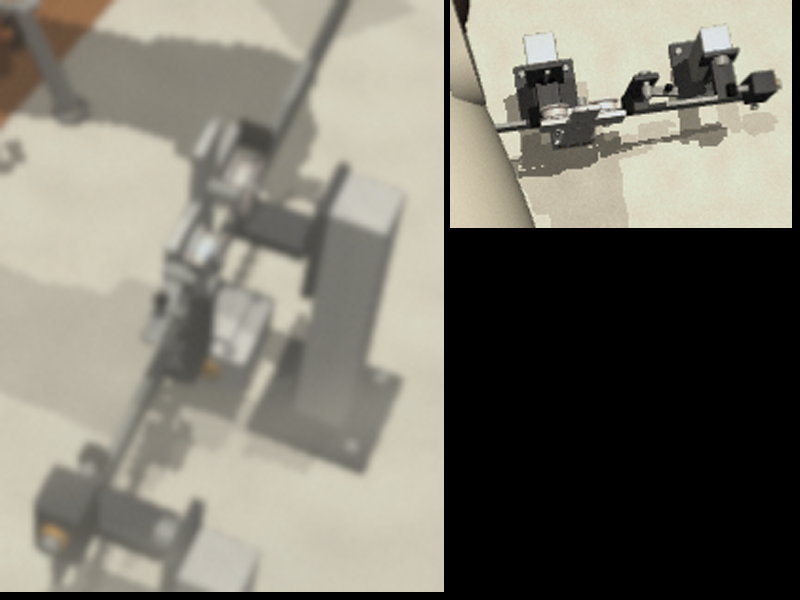

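The hanger is mid-roll, with its uphill bumper at about y 269 mm. I'll keep waiting.

Emit:
{"fn": "play_rows", "kwargs": {
  "steps": [
    [[0,0,0,0],[0,0,0,0],[0,0,0,0],[0,0,0,0],[0,0,0,0]]
  ]
}}

```text
time: 15.7
ee_pos: [0.5775, 0.163, 0.3264]
tcp_rot: [180.0, 0.0, 97.6]
wrist_force: [0.2, -0.1, -0.1]
opening: -0.0
grasp_force: 0.0
```

Emit:
{"fn": "play_rows", "kwargs": {
  "steps": [
    [[0,0,0,0],[0,0,0,0],[0,0,0,0],[0,0,0,0],[0,0,0,0]]
  ]
}}

```text
time: 16.12
ee_pos: [0.5775, 0.163, 0.3264]
tcp_rot: [180.0, -0.0, 97.6]
wrist_force: [-0.5, -0.1, 0.3]
opening: -0.0002
grasp_force: 0.0
```

Emit:
{"fn": "play_rows", "kwargs": {
  "steps": [
    [[0,0,0,0],[0,0,0,0],[0,0,0,0],[0,0,0,0],[0,0,0,0]]
  ]
}}

```text
time: 16.53
ee_pos: [0.5775, 0.163, 0.3264]
tcp_rot: [180.0, -0.0, 97.6]
wrist_force: [0.4, 0.7, -0.5]
opening: -0.0001
grasp_force: 0.0
```

Emit:
{"fn": "play_rows", "kwargs": {
  "steps": [
    [[0,0,0,0],[0,0,0,0],[0,0,0,0],[0,0,0,0],[0,0,0,0]]
  ]
}}

```text
time: 16.95
ee_pos: [0.5775, 0.163, 0.3264]
tcp_rot: [-180.0, 0.0, 97.6]
wrist_force: [-0.0, -1.1, 0.3]
opening: 0.0002
grasp_force: 0.0
```

Emit:
{"fn": "play_rows", "kwargs": {
  "steps": [
    [[0,0,0,0],[0,0,0,0],[0,0,0,0],[0,0,0,0],[0,0,0,0]]
  ]
}}

```text
time: 17.37
ee_pos: [0.5775, 0.163, 0.3264]
tcp_rot: [180.0, 0.0, 97.6]
wrist_force: [0.1, -0.4, -0.6]
opening: 0.0003
grasp_force: 0.0
```

```bash
python3 bump.py
```

```text
[381 150   9  25 115] [384.6 162. ] x 13.7 y 37.4
[342 161  10   9  49] [346.9 165.4] x 17.2 y 131.1
[404 161  15  14  80] [409.4 169.5] x -12.8 y -20.8
[395 164   6   7  34] [397.5 167.1] x -2.9 y 7.8
[334 171   6  11  58] [336.3 176.2] x -5.8 y 161.1
```

At rest at the catch: bumper at y≈161, so the middle is at about 101 mm. I'll position behind the uphill bumper.

Emit:
{"fn": "play_rows", "kwargs": {
  "steps": [
    [[-0.018,0.002,0,0],[-0.026,0.0028,0,0],[-0.028,0.003,0,0],[-0.024,0.0026,0,0],[-0.0146,0.0015,0,0]]
  ]
}}

```text
time: 17.83
ee_pos: [0.6043, 0.0529, 0.3263]
tcp_rot: [-180.0, 0.0, 97.6]
wrist_force: [-1.0, 0.2, -0.6]
opening: 0.0002
grasp_force: 0.0
```

Emit:
{"fn": "play_rows", "kwargs": {
  "steps": [
    [[0,0,0.02,0],[0,0,0.03,0],[0,0,0.03,0],[0,0,0.02,0],[0,0,0,0]]
  ]
}}

```text
time: 18.25
ee_pos: [0.6024, 0.055, 0.2216]
tcp_rot: [-179.6, -0.0, 97.6]
wrist_force: [-0.7, -0.5, -0.8]
opening: 0.0002
grasp_force: 0.0
```

Emit:
{"fn": "play_rows", "kwargs": {
  "steps": [
    [[0,0,0,0],[0,0,0,0],[0,0,0,0],[0,0,0,0],[0,0,0,0]]
  ]
}}

```text
time: 18.67
ee_pos: [0.6044, 0.0551, 0.2276]
tcp_rot: [179.9, 0.0, 97.6]
wrist_force: [-0.1, -0.4, 0.7]
opening: -0.0001
grasp_force: 0.0
```

Emit:
{"fn": "play_rows", "kwargs": {
  "steps": [
    [[-0.006,0,0.003,0],[-0.012,0,0.005,0],[-0.012,0,0.005,0],[-0.01,0,0.004,0],[-0.005,0,0.0015,0]]
  ]
}}

```text
time: 19.08
ee_pos: [0.6098, 0.0083, 0.2066]
tcp_rot: [-179.9, 0.0, 97.5]
wrist_force: [-0.5, 0.5, -0.2]
opening: -0.0001
grasp_force: 0.0
```

Emit:
{"fn": "play_rows", "kwargs": {
  "steps": [
    [[-0.002,0,0.0002,0],[-0.002,0,0.0002,0],[-0.002,0,0.0002,0],[-0.001,0,0.0001,0],[0,0,0,0]]
  ]
}}

```text
time: 19.5
ee_pos: [0.611, 0.0035, 0.2074]
tcp_rot: [180.0, 0.0, 97.6]
wrist_force: [-0.8, 0.1, -0.2]
opening: -0.0002
grasp_force: 0.0
```

```bash
python3 look.py prep; python3 bump.py
```

```text
[381 150   8  25 109] [384.5 161.8] x 14.3 y 37.7
[404 161  15  14  82] [409.5 169.6] x -12.9 y -21.0
[395 164   6   7  32] [397.5 167. ] x -2.7 y 7.7
```

View pics/prep.png

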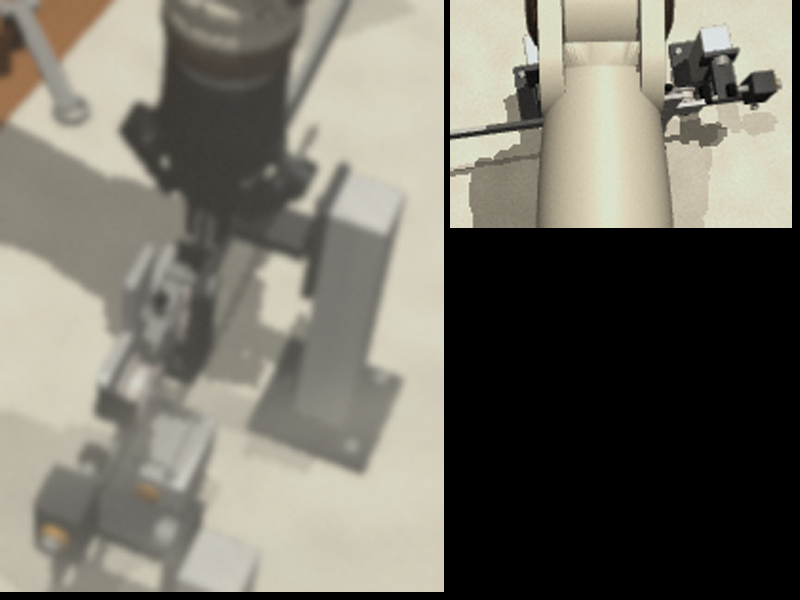

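Emit:
{"fn": "play_rows", "kwargs": {
  "steps": [
    [[-0.0015,0,0.0001,0],[-0.0015,0,0.0001,0],[-0.0015,0,0.0001,0],[-0.0015,0,0.0002,0],[-0.001,0,0.0001,0]]
  ]
}}

```text
time: 20.07
ee_pos: [0.6118, -0.0037, 0.2065]
tcp_rot: [-180.0, -0.0, 97.6]
wrist_force: [-0.5, -0.2, -0.1]
opening: -0.0001
grasp_force: 0.0
```

Emit:
{"fn": "play_rows", "kwargs": {
  "steps": [
    [[-0.0006,0,0.0001,0],[-0.0006,0,0,0],[-0.0006,0,0.0001,0],[-0.0006,0,0,0],[-0.0006,0,0.0001,0]]
  ]
}}

```text
time: 20.48
ee_pos: [0.6122, -0.0065, 0.2063]
tcp_rot: [-180.0, -0.0, 97.6]
wrist_force: [-0.4, 0.2, 0.1]
opening: 0.0002
grasp_force: 0.0
```

Emit:
{"fn": "play_rows", "kwargs": {
  "steps": [
    [[-0.0006,0,0.0001,0],[-0.0006,0,0,0],[-0.0006,0,0.0001,0],[-0.0006,0,0,0],[-0.0006,0,0.0001,0]]
  ]
}}

```text
time: 20.9
ee_pos: [0.6125, -0.0088, 0.2059]
tcp_rot: [-180.0, -0.1, 97.7]
wrist_force: [-0.6, 4.7, -0.4]
opening: -0.0002
grasp_force: 2.5
```

Emit:
{"fn": "play_rows", "kwargs": {
  "steps": [
    [[-0.0008,0,0.0001,0],[-0.0008,0,0,0],[-0.0008,0,0.0001,0],[-0.0008,0,0.0001,0],[-0.0008,0,0.0001,0]]
  ]
}}

```text
time: 21.32
ee_pos: [0.6131, -0.0132, 0.2055]
tcp_rot: [-180.0, -0.0, 97.6]
wrist_force: [-0.2, 4.9, -0.5]
opening: -0.0005
grasp_force: 2.4
```

Emit:
{"fn": "play_rows", "kwargs": {
  "steps": [
    [[-0.0008,0,0.0001,0],[-0.0008,0,0,0],[-0.0008,0,0.0001,0],[-0.0008,0,0.0001,0],[-0.0008,0,0.0001,0]]
  ]
}}

```text
time: 21.73
ee_pos: [0.6137, -0.0175, 0.2052]
tcp_rot: [180.0, 0.0, 97.6]
wrist_force: [-0.9, 4.4, 0.8]
opening: 0.0001
grasp_force: 2.3
```

Emit:
{"fn": "play_rows", "kwargs": {
  "steps": [
    [[-0.0008,0,0.0001,0],[-0.0008,0,0,0],[-0.0008,0,0.0001,0],[-0.0008,0,0.0001,0],[-0.0008,0,0.0001,0]]
  ]
}}

```text
time: 22.15
ee_pos: [0.6142, -0.0215, 0.2048]
tcp_rot: [180.0, 0.0, 97.6]
wrist_force: [-0.9, 4.2, 1.3]
opening: -0.0002
grasp_force: 2.2
```

Emit:
{"fn": "play_rows", "kwargs": {
  "steps": [
    [[-0.0008,0,0.0001,0],[-0.0008,0,0,0],[-0.0008,0,0.0001,0],[-0.0008,0,0.0001,0],[-0.0008,0,0.0001,0]]
  ]
}}

```text
time: 22.57
ee_pos: [0.6147, -0.0254, 0.2045]
tcp_rot: [180.0, 0.0, 97.6]
wrist_force: [-1.0, 4.4, 0.7]
opening: 0.0002
grasp_force: 2.0
```

Emit:
{"fn": "play_rows", "kwargs": {
  "steps": [
    [[-0.0004,0,0,0],[-0.0004,0,0,0],[-0.0004,0,0.0001,0],[-0.0004,0,0,0],[-0.0004,0,0.0001,0]]
  ]
}}

```text
time: 22.98
ee_pos: [0.615, -0.0275, 0.2042]
tcp_rot: [180.0, 0.0, 97.6]
wrist_force: [-0.0, 2.3, 2.0]
opening: 0.0
grasp_force: 1.2
```

Emit:
{"fn": "play_rows", "kwargs": {
  "steps": [
    [[-0.0004,0,0,0],[-0.0004,0,0,0],[-0.0004,0,0.0001,0],[-0.0004,0,0,0],[-0.0004,0,0.0001,0]]
  ]
}}

```text
time: 23.4
ee_pos: [0.6153, -0.0295, 0.2039]
tcp_rot: [-180.0, 0.0, 97.6]
wrist_force: [0.2, 0.5, -0.5]
opening: 0.0003
grasp_force: 0.1
```

Emit:
{"fn": "play_rows", "kwargs": {
  "steps": [
    [[-0.0003,0,0,0],[-0.0003,0,0,0],[-0.0003,0,0.0001,0],[-0.0003,0,0,0],[0,0,0,0]]
  ]
}}

```text
time: 23.82
ee_pos: [0.6154, -0.0306, 0.2038]
tcp_rot: [-180.0, 0.0, 97.6]
wrist_force: [0.3, 0.5, 0.6]
opening: 0.0004
grasp_force: 0.0
```

Emit:
{"fn": "play_rows", "kwargs": {
  "steps": [
    [[-0.0004,0,0,0],[-0.0004,0,0,0],[-0.0004,0,0.0001,0],[-0.0004,0,0,0],[0,0,0,0]]
  ]
}}

```text
time: 24.23
ee_pos: [0.6156, -0.0317, 0.2038]
tcp_rot: [180.0, -0.0, 97.6]
wrist_force: [-0.6, 3.3, 0.1]
opening: -0.0001
grasp_force: 1.7
```

Emit:
{"fn": "play_rows", "kwargs": {
  "steps": [
    [[-0.0003,0,0,0],[-0.0003,0,0,0],[-0.0003,0,0.0001,0],[-0.0003,0,0,0],[0,0,0,0]]
  ]
}}

```text
time: 24.65
ee_pos: [0.6157, -0.0324, 0.2038]
tcp_rot: [180.0, -0.1, 97.7]
wrist_force: [-1.1, 6.5, 1.1]
opening: -0.0
grasp_force: 3.6
```

Emit:
{"fn": "play_rows", "kwargs": {
  "steps": [
    [[-0.0002,0,0,0],[-0.0002,0,0,0],[-0.0002,0,0,0],[0,0,0,0],[0,0,0,0]]
  ]
}}

```text
time: 25.07
ee_pos: [0.6157, -0.0326, 0.2038]
tcp_rot: [180.0, -0.1, 97.7]
wrist_force: [-1.8, 9.0, -0.3]
opening: -0.0002
grasp_force: 4.3
```

Emit:
{"fn": "play_rows", "kwargs": {
  "steps": [
    [[-0.0002,0,0,0],[-0.0001,0,0,0],[0,0,0,0],[0,0,0,0],[0,0,0,0]]
  ]
}}

```text
time: 25.48
ee_pos: [0.6157, -0.0327, 0.2038]
tcp_rot: [180.0, -0.1, 97.7]
wrist_force: [-1.2, 9.0, 1.6]
opening: 0.0002
grasp_force: 4.8
```

Emit:
{"fn": "play_rows", "kwargs": {
  "steps": [
    [[-0.0003,0,0,0],[-0.0003,0,0,0],[0,0,0,0],[0,0,0,0],[0,0,0,0]]
  ]
}}

```text
time: 25.9
ee_pos: [0.6158, -0.0331, 0.2038]
tcp_rot: [180.0, -0.2, 97.7]
wrist_force: [-1.9, 11.0, 1.4]
opening: 0.0004
grasp_force: 5.5
```

Emit:
{"fn": "play_rows", "kwargs": {
  "steps": [
    [[-0.0002,0,0,0],[0,0,0,0],[0,0,0,0],[0,0,0,0],[0,0,0,0]]
  ]
}}

```text
time: 26.32
ee_pos: [0.6158, -0.0331, 0.2037]
tcp_rot: [-180.0, -0.2, 97.7]
wrist_force: [-2.9, 11.4, 2.2]
opening: 0.0003
grasp_force: 5.7
```

Emit:
{"fn": "play_rows", "kwargs": {
  "steps": [
    [[0.0006,0,0,0],[0.0006,0,0,0],[0.0006,0,0,0],[0.0006,0,0,0],[0.0006,0,0,0]]
  ]
}}

```text
time: 26.73
ee_pos: [0.6156, -0.0316, 0.2038]
tcp_rot: [180.0, -0.0, 97.6]
wrist_force: [-0.8, 3.3, 1.0]
opening: 0.0003
grasp_force: 1.3
```

Emit:
{"fn": "play_rows", "kwargs": {
  "steps": [
    [[0.005,0,0,0],[0.01,0,0,0],[0.015,0,0,0],[0.02,0,0,0],[0.02,0,0,0]]
  ]
}}

```text
time: 27.15
ee_pos: [0.606, 0.0388, 0.2036]
tcp_rot: [-180.0, 0.0, 97.6]
wrist_force: [-0.8, -0.1, 0.3]
opening: 0.0003
grasp_force: 0.0
```

Emit:
{"fn": "play_rows", "kwargs": {
  "steps": [
    [[0.02,0,-0.02,0],[0.02,0,-0.02,0],[0.02,0,-0.02,0],[0.02,0,0,0],[0,0,0,0]]
  ]
}}

```text
time: 27.57
ee_pos: [0.5953, 0.1208, 0.2651]
tcp_rot: [179.9, -0.0, 97.8]
wrist_force: [0.1, -0.1, -0.1]
opening: -0.0
grasp_force: 0.0
```

```bash
python3 bump.py; python3 look.py lock
```

```text
[381 150  20  24 146] [390.6 162.8] x 9.9 y 23.1
[342 161  11  20 121] [346.2 170.3] x 5.3 y 134.8
[404 161  15  14  80] [409.4 169.5] x -12.8 y -20.8
```

View pics/lock.png

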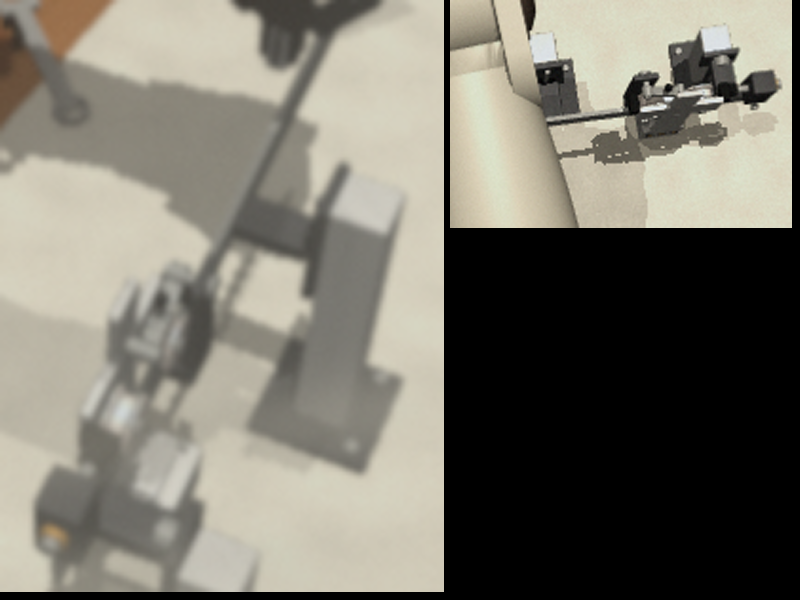

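The hanger sits against the stop and the catch bracket is over its pin (crop ~(165,300)). A second gentle push will show whether it springs back freely or is held.

Emit:
{"fn": "play_rows", "kwargs": {
  "steps": [
    [[-0.015,0,0.012,0],[-0.02,0,0.016,0],[-0.02,0,0.016,0],[-0.012,0,0.0125,0],[-0.008,0,0.003,0]]
  ]
}}

```text
time: 28.13
ee_pos: [0.6047, 0.0402, 0.2012]
tcp_rot: [-179.8, 0.0, 97.5]
wrist_force: [-0.0, 0.5, 0.1]
opening: -0.0003
grasp_force: 0.0
```

Emit:
{"fn": "play_rows", "kwargs": {
  "steps": [
    [[0,0,0,0],[0,0,0,0],[0,0,0,0],[0,0,0,0],[0,0,0,0]]
  ]
}}

```text
time: 28.55
ee_pos: [0.6059, 0.0431, 0.2049]
tcp_rot: [179.9, 0.0, 97.7]
wrist_force: [0.1, 0.3, 0.4]
opening: -0.0
grasp_force: 0.0
```

Emit:
{"fn": "play_rows", "kwargs": {
  "steps": [
    [[-0.012,0,0,0],[-0.018,0,0.0005,0],[-0.02,0,0.0005,0],[-0.012,0,0,0],[-0.007,0,0,0]]
  ]
}}

```text
time: 28.97
ee_pos: [0.615, -0.0276, 0.2033]
tcp_rot: [180.0, 0.0, 97.6]
wrist_force: [1.2, 0.2, -0.6]
opening: -0.0001
grasp_force: 0.0
```

Emit:
{"fn": "play_rows", "kwargs": {
  "steps": [
    [[-0.0008,0,0,0],[0,0,0,0],[0,0,0,0],[0,0,0,0],[0,0,0,0]]
  ]
}}

```text
time: 29.38
ee_pos: [0.6149, -0.0261, 0.2032]
tcp_rot: [180.0, -0.0, 97.7]
wrist_force: [-0.5, 0.0, -0.8]
opening: 0.0003
grasp_force: 0.0
```

Emit:
{"fn": "play_rows", "kwargs": {
  "steps": [
    [[-0.001,0,0,0],[-0.001,0,0,0],[-0.001,0,0,0],[-0.001,0,0,0],[0,0,0,0]]
  ]
}}

```text
time: 29.8
ee_pos: [0.6155, -0.0309, 0.2032]
tcp_rot: [-180.0, 0.0, 97.6]
wrist_force: [0.9, 0.3, -0.1]
opening: -0.0002
grasp_force: 0.0
```

Emit:
{"fn": "play_rows", "kwargs": {
  "steps": [
    [[-0.0004,0,0,0],[-0.0004,0,0,0],[-0.0004,0,0,0],[0,0,0,0],[0,0,0,0]]
  ]
}}

```text
time: 30.22
ee_pos: [0.6156, -0.0316, 0.2032]
tcp_rot: [-180.0, -0.0, 97.6]
wrist_force: [-0.7, 2.5, -0.3]
opening: 0.0004
grasp_force: 1.6
```

Emit:
{"fn": "play_rows", "kwargs": {
  "steps": [
    [[-0.0003,0,0,0],[-0.0003,0,0,0],[0,0,0,0],[0,0,0,0],[0,0,0,0]]
  ]
}}

```text
time: 30.63
ee_pos: [0.6156, -0.032, 0.2031]
tcp_rot: [-180.0, -0.1, 97.6]
wrist_force: [-1.1, 6.1, 0.2]
opening: 0.0002
grasp_force: 2.7
```

Emit:
{"fn": "play_rows", "kwargs": {
  "steps": [
    [[-0.0004,0,0,0],[-0.0004,0,0,0],[0,0,0,0],[0,0,0,0],[0,0,0,0]]
  ]
}}

```text
time: 31.05
ee_pos: [0.6156, -0.0324, 0.2031]
tcp_rot: [-180.0, -0.1, 97.7]
wrist_force: [-1.0, 7.5, -0.1]
opening: 0.0
grasp_force: 3.8
```

Emit:
{"fn": "play_rows", "kwargs": {
  "steps": [
    [[-0.0003,0,0,0],[-0.0003,0,0,0],[0,0,0,0],[0,0,0,0],[0,0,0,0]]
  ]
}}

```text
time: 31.47
ee_pos: [0.6157, -0.0327, 0.2031]
tcp_rot: [-180.0, -0.1, 97.7]
wrist_force: [-1.6, 9.6, 0.3]
opening: -0.0
grasp_force: 4.5
```

Emit:
{"fn": "play_rows", "kwargs": {
  "steps": [
    [[-0.0003,0,0,0],[-0.0002,0,0,0],[0,0,0,0],[0,0,0,0],[0,0,0,0]]
  ]
}}

```text
time: 31.88
ee_pos: [0.6157, -0.0329, 0.2031]
tcp_rot: [-180.0, -0.2, 97.7]
wrist_force: [-1.2, 10.2, 0.2]
opening: -0.0001
grasp_force: 5.2
```

Emit:
{"fn": "play_rows", "kwargs": {
  "steps": [
    [[-0.0004,0,0,0],[-0.0004,0,0,0],[0,0,0,0],[0,0,0,0],[0,0,0,0]]
  ]
}}

```text
time: 32.3
ee_pos: [0.6158, -0.0333, 0.2031]
tcp_rot: [-180.0, -0.2, 97.7]
wrist_force: [-2.2, 11.7, 0.2]
opening: -0.0001
grasp_force: 6.2
```

Emit:
{"fn": "play_rows", "kwargs": {
  "steps": [
    [[-0.0003,0,0,0],[-0.0002,0,0,0],[0,0,0,0],[0,0,0,0],[0,0,0,0]]
  ]
}}

```text
time: 32.72
ee_pos: [0.6158, -0.0335, 0.2031]
tcp_rot: [-180.0, -0.2, 97.7]
wrist_force: [-2.5, 13.6, -0.0]
opening: -0.0001
grasp_force: 6.8
```

Emit:
{"fn": "play_rows", "kwargs": {
  "steps": [
    [[0.0008,0,0,0],[0.0008,0,0,0],[0.0008,0,0,0],[0.0008,0,0,0],[0.0008,0,0,0]]
  ]
}}

```text
time: 33.13
ee_pos: [0.6155, -0.0315, 0.2031]
tcp_rot: [-180.0, -0.0, 97.6]
wrist_force: [0.3, 2.1, -0.2]
opening: 0.0001
grasp_force: 0.7
```

Emit:
{"fn": "play_rows", "kwargs": {
  "steps": [
    [[0.005,0,0,0],[0.01,0,0,0],[0.015,0,0,0],[0.02,0,0,0],[0.02,0,0,0]]
  ]
}}

```text
time: 33.55
ee_pos: [0.606, 0.039, 0.2032]
tcp_rot: [180.0, 0.0, 97.6]
wrist_force: [0.1, 0.1, -0.3]
opening: -0.0001
grasp_force: 0.0
```

Emit:
{"fn": "play_rows", "kwargs": {
  "steps": [
    [[0.02,0,-0.03,0],[0.02,0,-0.03,0],[0.02,0,-0.03,0],[0.02,0,-0.01,0],[0,0,0,0]]
  ]
}}

```text
time: 33.97
ee_pos: [0.5955, 0.121, 0.3067]
tcp_rot: [179.7, -0.1, 97.8]
wrist_force: [0.5, 0.1, 0.2]
opening: -0.0002
grasp_force: 0.0
```

Emit:
{"fn": "play_rows", "kwargs": {
  "steps": [
    [[0,0,0,0],[0,0,0,0],[0,0,0,0],[0,0,0,0],[0,0,0,0]]
  ]
}}

```text
time: 34.38
ee_pos: [0.5956, 0.1162, 0.3025]
tcp_rot: [-179.9, 0.0, 97.6]
wrist_force: [0.5, -0.7, 0.4]
opening: -0.0
grasp_force: 0.0
```

Run:
```python
from h import *
from workcell import bot
S=bot.camera("scene");T=bot.camera("top");cv2.imwrite("pics/s_fin.png",S["img"]);cv2.imwrite("pics/t_fin.png",T["img"])
g=lambda n:cv2.cvtColor(cv2.imread(f"pics/{n}.png"),6).astype(np.float32)
# hanger shift since the first lock picture, block region in scene
a=g("s_lock");f=g("s_fin");sh,_=cv2.phaseCorrelate(a[285:340,320:360].copy(),f[285:340,320:360].copy());print("shift s",sh)
# bystanders unmoved: start vs now
for n,(p,q) in dict(scene0=("scene0","s_fin"),top0=("top0","t_fin")).items():
    d=cv2.absdiff(g(p),g(q)); m=(cv2.GaussianBlur(d,(5,5),0)>25).astype(np.uint8)
    k,l,st,ce=cv2.connectedComponentsWithStats(m); print(n,[tuple(map(int,s)) for s in st[1:] if s[4]>30])
# pawl rows in top: free (t_roll) vs now
print(g("t_roll")[161:175,344:366].astype(int)); print(f.shape,g("t_fin")[161:175,344:366].astype(int))
```

```text
shift s (-0.01466629478919046, 0.03887066671892825)
scene0 [(95, 0, 343, 170, 23789), (396, 59, 20, 7, 51), (291, 61, 27, 7, 101), (353, 79, 69, 120, 3277), (366, 107, 16, 10, 67), (240, 118, 108, 51, 2274), (186, 129, 27, 16, 166), (165, 168, 28, 9, 114), (137, 170, 23, 11, 151), (226, 175, 27, 15, 148), (162, 177, 39, 35, 839), (131, 179, 35, 48, 725), (204, 197, 30, 20, 409), (292, 202, 86, 52, 2259), (239, 206, 37, 17, 207), (184, 213, 25, 16, 216), (369, 221, 15, 26, 208), (267, 227, 37, 84, 1620), (320, 268, 22, 45, 426), (343, 277, 7, 11, 43), (330, 306, 9, 17, 59), (337, 308, 13, 13, 76), (347, 316, 7, 14, 54)]
top0 [(200, 62, 198, 418, 39918), (0, 315, 223, 165, 22323)]
[[222 216  33  78  91  94  90  85  72  63  58  52  36  29  30  80 211 217
  215 214 210 209]
 [219 122  28  44  35  22  26  26  33  49  43  19  14  17  40 165 213 216
  216 214 214 207]
 [169  27  22  20  25  15  20  37 135 183 135  20  17  30 119 216 215 212
  214 215 213 213]
 [ 68  21  20  22  17  13  19  33 132 189 139  18  24  77 213 217 215 214
  210 155  41  53]
 [ 29  20  19  21  20  21  26  63 132 14
[... 1504 characters left out ...]
7 150 139 147 149 146 149 145
   81  24  11  10]
 [ 21   7  21  18  21  21  21  87 127 153 187 147 129 145 146 150 146 144
   78  61  44  76]
 [ 14  14  18  22  12  21  66  98 125 151 185 153 131 124 150 156 156 152
   85  81  84 133]
 [ 22  23  27  23  33 108 108  88  81 136 118 115  48  54  55  56  56  58
   51  51  54  54]
 [ 22  24  24  18  17  85  97 122  62 115 102  86  94 107 109 102 101  97
  160 223 223 224]
 [ 19  22  21  20  21  74 108 123 127  73  75  94 114 110 108 104 101  98
  125 222 224 223]
 [ 14  20  28  19  22  35 104 120 130 105 106 109 109 101  90  86  87  91
   89 146 149 146]
 [ 10  20  24  21  22  21 101 117 125  84  91  77  92 100 105 202 176 173
  138 105 109  90]]
```

The pawl's pixels match its free, down position while the hanger sits past it at the stop, so it is locked.

```bash
python3 -c "
from workcell import bot
print(bot.job_done())"
```

```text
the job is handed in; nothing more can be done
None
```

The job is handed in at about 34 s: the hanger rolled down to the catch and was pushed on with at most about 14 N; in the last pictures it sat at the stop with the pawl down behind its pin, and I did not tug on it to test the lock.

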